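Load and lock the carriers on the marking bed

TASK

Get the marking bed ready for the laser: slide every carrier on the bench fully home into a bay of its own, nose first, and lock each in with a stop stud from the rack, dropped into the channel squarely behind the carrier, pressed down and twisted a quarter turn so that its grooves spring up and catch the channel lips. When all are locked in, press the black ready button. Do not disturb the other things on the bench.

Things in the scene. Friction and masses are not known exactly. Their poses are not given: they have to be found in the camera images.
- bed: Fixed aluminium marking bed 224 (x) x 300 (y) mm, its top face 34 mm above the bench, perhaps turned a little. Origin: on the bench, mid-width, 122 mm in from the edge facing the robot; x points away from the robot into the bays, z up. From the robot: a flat apron, the steel channel across it, then three bays side by side, 90 mm apart along y, open towards the robot.
- channel (a point): Mid-width on the centre line of the spring-nut channel (30 mm robot-side of the bed's origin), level with the bed's top face; the channel runs along the bed's y over its whole width. Slot 22 mm wide between two lips; each lip has an inturned edge 3 mm thick reaching 8 mm below the top face. Inside 43 mm wide, floor 26 mm below the top face.
- bay1 (a point): Left bay: point where a carrier's origin lies when fully home, on the bed's top face, axes as the bed's. The bay's stop stud belongs on the channel's centre line, 67 mm straight back from here towards the robot.
- bay2 (a point): Middle bay, likewise. Each bay is a slot between guide rails 73 mm apart that reach from 28 mm robot-side of this point to an end stop 50 mm beyond it; flared lead-ins begin 44 mm robot-side of it. Keeper strips overhang the rails by 5 mm (63 mm open between), undersides 10.5 mm and tops 14 mm above the top face.
- bay3 (a point): Right bay, likewise.
- carrier1: Loose carrier (two or three are present, alike; an absent one reads None): black plate 100 (x) x 70 (y) x 8 mm, 0.2 kg, two white parts fixed in its nose (+x) half, 3 mm proud. Origin: centre of the underside; z up. Across its tail half stands an aluminium bar handle 12 mm thick (x), 36 mm wide (y), centred 18 mm behind the origin, its top 38 mm above the underside.
- carrier2: Another carrier, as carrier1.
- carrier3: Another carrier, as carrier1.
- stud1: Stop stud, upright, 0.12 kg: a spring channel nut with a wing head. Origin: centre of the collar's underside; z up. Collar 30 mm across, 4 mm thick; neck; wing 36 mm long (x) x 14 mm thick (y), 12 to 40 mm above the origin. Below hangs the nut, 36 mm long (x, as the wing) x 17 mm wide, 10.5 to 21 mm below the origin, grooved across near both ends; under it a spring foot.
- stud2: Same stud. The foot reaches 38 mm below the origin and gives: 500 N/m, 6 N with the collar down on the bed. The nut enters the slot only with the wing along the channel, and turns under the lips only while the collar is within 2 mm of the bed's top face. Grooves: 6 mm wide, 3 mm deep, 9.5 to 15.5 mm off the axis.
- stud3: Same stud. Turned square across and let go, the spring lifts it till the lips sit in its grooves: the collar then stands 5.5 mm above the bed, its edge 2 mm behind the carrier's tail. Not caught, it stands about 10 mm up and lifts out.
- rack: Fixed grey rack 190 (x) x 64 (y) x 50 mm. Two rails along x, 22 mm apart, from which the studs hang by their collars (underside 50 mm above the bench), wings along the rack, about 55 mm apart; they lift straight out. Origin: centre of the underside.
- ready (a joint): Travel of the ready button: 0 up, 0.006 m fully pressed; it springs back, about 5 N.
- ready_top (a point): Centre of the top of the ready button, a plain black push button 22 mm across in a steel collar, facing up about 60 mm above the bench, on the grey button station (120 x 66 x 42 mm).
- estop: Emergency stop on the same station: a big red mushroom, 40 mm across, 80 mm above the bench, 68 mm from the ready button. Not to be touched. Origin: at its base, on the station's top.
- bottle: Bystander: white solvent bottle, 54 mm across, 130 mm tall. To be left where it is.
- driver: Bystander: screwdriver, 170 mm long. To be left where it is.
- hexkey: Bystander: hex key, 80 mm long. To be left where it is.
- caliper: Bystander: caliper, 190 mm long. To be left where it is.
- tape: Bystander: roll of tape, 84 mm across. To be left where it is.
- dish: Bystander: steel dish, 84 mm across. To be left where it is.
- blank: Bystander: single loose white part, 34 x 18 x 8 mm. To be left where it is.
- lenscap: Bystander: black lens cap, 60 mm across. To be left where it is.
Mind the look-alikes: they are no part of the job. Leave any orange or yellow look-alike of the carrier1 alone.

How it is judged:
By the outcome, as a careful person would: the job done as asked, in the order asked, and still so for the second after the job is handed in, with the robot touching nothing.
Of carrier1, carrier2, carrier3 only 2 to 3 are there at a start; the rules pass over those that are not, and their reading is None.
At some moment in a run one of carrier1, carrier2, carrier3 may be knocked a few centimetres aside while the robot is not near it.
It also fails if it takes over 210 s, if anything falls off the work surface, if the arm or the gripper's body presses on something with over 40 N, if the wrist force passes 120 N, or if a joint passes its speed limit or range.

ROBOT

A 7-joint arm with a two-finger parallel gripper is mounted at the origin on the work surface. World frame = base frame: x ahead of the robot, y to its left, z up, the work surface at z = 0. Lengths are in m, angles in rad, forces in N, time in s.
With the tool pointing down it reaches from about 0.425 to 0.95 m from the base axis. Payload 16.7 kg.
Tool frame: the origin (TCP) lies at the very end of the fingers, on their centre line; the grasp point (between the pads) lies 19 mm behind it; y points along the fingers, z is the direction in which the jaws open and shut, and the axes are right-handed (so a half turn about y gives the same grasp; the last joint's range is limited). The gripper opens to 94 mm and grips with 3 to 60 N. Pads are 16 mm wide; open, the fingers measure 119 mm over their backs; the gripper's body (75 mm by 177 mm) begins 78 mm behind the grasp point.
Start: joints at [1.058, 0.426, 0.074, 1.606, -0.034, 1.111, -0.067], TCP at [0.24, -0.631, 0.205] pointing down, gripper open.
Joint ranges: [-2.85, 2.85], [-0.5, 2.14], [-1.23, 1.37], [0.21, 2.46], [-1.02, 4.16], [0.16, 2.05], [-2.73, 2.73]. Speed limits (rad/s): [1.89, 1.89, 2.39, 2.39, 3.01, 3.01, 3.01].

INTERFACE

Orientations are given as a unit quaternion [x, y, z, w].
In Python, from station import bot, planner, read_camera gives the robot as it stands. Calls block until the motion is done:
- bot.move_ptp(position, orientation): joint-space move of the TCP to a pose.
- bot.move_linear(position, speed=0.15, attitude=None, max_force=None): straight line of the TCP; attitude=None keeps the orientation; speed is the mean speed in m/s. With max_force (N) it stops when the force on the tool has changed by that much, and returns True; else False.
- bot.movej(angles): joint-space move.
- bot.open_gripper() and bot.close_gripper(strength=None): open the fingers fully, or close them until they stop; strength is the grip in N (None keeps the last).
- bot.hold(seconds).
- planner.ik(position, orientation): joint angles nearest the present ones, or None.
- read_camera(name): name is "side" or "top" or "wrist"; returns a dict with "image" (400x640x3 uint8, red, green, blue), "fx", "fy", "cx", "cy" (pixels), "rvec" (rotation vector, rad) and "tvec" (3), from world to camera coordinates, as OpenCV has them; the wrist camera has in their place "mount" (4x4, takes a point from camera to tool coordinates, whose origin is the TCP and whose axes are the tool frame's). Camera axes: x right, y down, z forward; pixel columns grow to the right and rows downward; lengths in m; the calibration is good to about 2 mm. A picture is of the moment at which its call begins: read the wrist's pose just before it. There is no depth.
A pose or a line that the arm cannot do raises bot.Unreachable and nothing moves.
- bot.sign_off(): hands the job in, once; it reports no verdict.
Readings, each from a call of its own:
- bot.current_time_s(): time.
- bot.current_q(): joint angles.
- bot.current_joint_velocities(): joint speeds.
- bot.current_effort(): joint torques, N m.
- bot.current_tcp_pos(): TCP position.
- bot.current_eef_rot(): TCP orientation.
- bot.current_force(): force on the tool from outside, world axes, zero at the start.
- bot.current_torque(): the same for the moment, N m.
- bot.current_grip_width(): finger opening in m.
Only numpy, scipy, OpenCV 4.12 (cv2) and the standard library are available. Lean on these libraries where they do the work, as an engineer would, in place of code of your own. Each camera call takes 0.05 s, during which the arm holds its last target. There are 200 camera calls.

## Working session

There is one attempt and no reset: what is moved stays moved. The work goes in short steps, each a Python script; the robot and the scene stay as the last script left them, time stands still between calls to the robot, and variables do not carry over. Pictures are saved under pics/ and viewed, about 12 in all and at most 16, crops included, and the job is handed in when it is done.

```bash
ls; mkdir -p pics; python3 - <<'E'
from station import bot, planner, read_camera
import cv2, numpy as np
for n in ("top","side"):
    c=read_camera(n); cv2.imwrite(f"pics/{n}0.png",c["image"][:,:,::-1]); 
    R=cv2.Rodrigues(np.array(c["rvec"]))[0]; print(n,c["fx"],c["fy"],c["cx"],c["cy"],"pos",-R.T@np.array(c["tvec"]), R.round(3).tolist())
c=read_camera("wrist"); print(np.array(c["mount"]).round(4).tolist(),c["fx"])
print(bot.current_time_s(),bot.current_tcp_pos(),bot.current_eef_rot(),bot.current_grip_width())
E
```

```text
pics
top 381.2990765645792 381.2990765645792 317.3162362396771 201.08656721377895 pos [0.32148239 0.00173066 1.16815042] [[0.019, -1.0, -0.016], [-0.992, -0.017, -0.126], [0.126, 0.018, -0.992]]
side 429.07612722470014 429.07612722470014 316.28148045383244 199.63654889160748 pos [0.21838334 0.87675576 0.95263629] [[-0.954, -0.301, 0.02], [-0.226, 0.67, -0.707], [0.199, -0.679, -0.706]]
[[-0.0004, 0.9653, 0.2612, -0.0751], [-0.0004, -0.2612, 0.9653, -0.1784], [1.0, 0.0003, 0.0005, -0.0019], [0.0, 0.0, 0.0, 1.0]] 338.19372412854744
0.15 [ 0.24002639 -0.63049947  0.20492815] [-0.12799743  0.69580057 -0.69508429  0.12781258] 0.09372611175327038
```

View pics/top0.png

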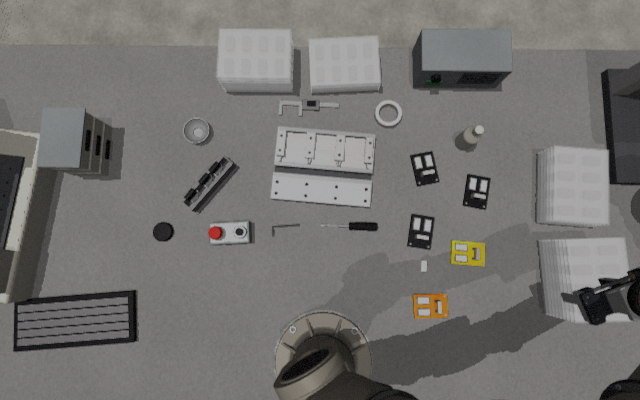

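View pics/side0.png

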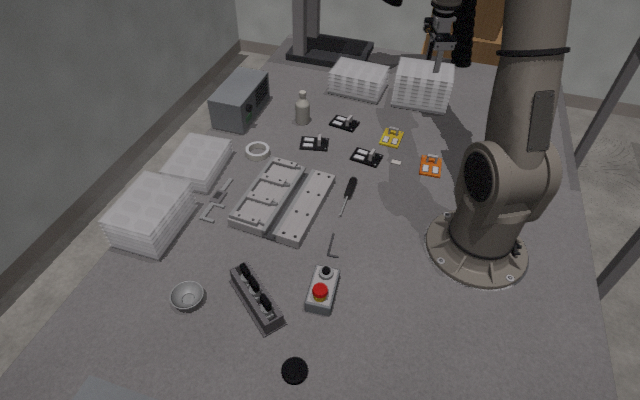

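```bash
cat > h.py <<'E'
from station import bot, planner, read_camera
import cv2, numpy as np
from scipy.spatial.transform import Rotation as Ro
def att(a):  # tool down, jaws opening along world angle a
    z=np.array([np.cos(a),np.sin(a),0]); y=np.array([0,0,-1.]); x=np.cross(y,z)
    return Ro.from_matrix(np.c_[x,y,z]).as_quat()
def shot(name, save=None):
    p=np.array(bot.current_tcp_pos()); q=bot.current_eef_rot()
    c=read_camera(name)
    if name=="wrist":
        M=np.eye(4); M[:3,:3]=Ro.from_quat(q).as_matrix(); M[:3,3]=p
        T=M@np.array(c["mount"]); c["R"]=T[:3,:3]; c["o"]=T[:3,3]
    else:
        R=cv2.Rodrigues(np.array(c["rvec"],float))[0]; c["R"]=R.T; c["o"]=-R.T@np.array(c["tvec"],float)
    c["bgr"]=np.ascontiguousarray(c["image"][:,:,::-1])
    if save: cv2.imwrite(f"pics/{save}.png",c["bgr"]); np.savez(f"pics/{save}.npz",R=c["R"],o=c["o"],f=c["fx"],cx=c["cx"],cy=c["cy"])
    return c
def rays(c,uv):
    uv=np.atleast_2d(np.asarray(uv,float))
    d=np.c_[(uv[:,0]-c["cx"])/c["fx"],(uv[:,1]-c["cy"])/c["fx"],np.ones(len(uv))]
    return d@c["R"].T
def onplane(c,uv,z):
    d=rays(c,uv); return c["o"]+d*((z-c["o"][2])/d[:,2])[:,None]
def tri(c1,u1,c2,u2):
    "closest point of two rays; returns point, gap"
    a=rays(c1,u1)[0]; b=rays(c2,u2)[0]
    s=np.linalg.lstsq(np.c_[a,-b],c2["o"]-c1["o"],rcond=None)[0]
    p=c1["o"]+a*s[0]; r=c2["o"]+b*s[1]; return (p+r)/2,np.linalg.norm(p-r)
def proj(c,P):
    v=(np.atleast_2d(P)-c["o"])@c["R"]; return np.c_[c["cx"]+c["fx"]*v[:,0]/v[:,2],c["cy"]+c["fx"]*v[:,1]/v[:,2]]
def load(n):
    d=dict(np.load(f"pics/{n}.npz")); d["fx"]=float(d["f"]); d["cx"]=float(d["cx"]);d["cy"]=float(d["cy"]); d["bgr"]=cv2.imread(f"pics/{n}.png"); return d
E
python3 - <<'E'
from h import *
c=shot("top","top1")
for n,u,z in [("bedcorner TL",(277,128),.034),("TR",(376,134),.034),("BL",(271,198),.034),("BR",(372,207),.034),("rack",(209,183),.05),("rackendA",(188,208),.05),("rackendB",(232,160),.05),("c1",(424,168),0),("c2",(477,191),0),("c3",(421,231),0),("ready",(241,232),.06),("estop",(215,232),.08)]:
    print(n,onplane(c,u,z)[0].round(3))
# go over the carriers with bed-like attitude
print(Ro.from_quat(bot.current_eef_rot()).as_matrix().round(2).tolist())
P=[.47,-.33,.30]
for a in (0,np.pi): print(a,planner.ik(P,att(a)))
for a in (0,np.pi):
  for Q in ([.5,0.02,.2],[.5,0.02,.3],[.5,.35,.15],[.28,.25,.1],[.5,.0,.06]): print(a,Q,np.round(planner.ik(Q,att(a)),2) if planner.ik(Q,att(a)) is not None else None)
E
```

```text
bedcorner TL [0.69  0.151 0.034]
TR [ 0.675 -0.153  0.034]
BL [0.472 0.162 0.034]
BR [ 0.45  -0.141  0.034]
rack [0.512 0.347 0.05 ]
rackendA [0.436 0.406 0.05 ]
rackendB [0.584 0.281 0.05 ]
c1 [ 0.579 -0.306  0.   ]
c2 [ 0.509 -0.468  0.   ]
c3 [ 0.383 -0.294 -0.   ]
ready [0.368 0.243 0.06 ]
estop [0.365 0.313 0.08 ]
[[-0.93, -0.0, 0.36], [-0.36, 0.0, -0.93], [0.0, -1.0, -0.0]]
0 [ 0.74222439  0.20536806 -0.28446518  1.70284477  0.06050776  1.24197655
  0.44386806]
3.141592653589793 [ 0.31700836  0.18778712  0.21424049  1.72783439 -0.04211802  1.23044668
 -2.59993181]
0 [0.5, 0.02, 0.2] [ 0.38  0.2  -0.61  1.97  0.13  1.02 -0.29]
0 [0.5, 0.02, 0.3] [ 0.41  0.1  -0.62  1.84  0.06  1.22 -0.23]
0 [0.5, 0.35, 0.15] [-0.03  0.53 -0.92  1.77  0.47  1.08 -1.11]
0 [0.28, 0.25, 0.1] [ 0.07  0.19 -1.02  2.3   0.24  0.76 -1.12]
0 [0.5, 0.0, 0.06] [ 0.33  0.38 -0.54  2.09  0.29  0.74 -0.4 ]
3.141592653589793 [0.5, 0.02, 0.2] [ 0.81  0.33 -1.16  1.95  0.35  1.08  2.65]
3.141592653589793 [0.5, 0.02, 0.3] None
3.141592653589793 [0.5, 0.35, 0.15] [ 0.04  0.58 -1.03  1.76  0.55  1.12  1.97]
3.141592653589793 [0.28, 0.25, 0.1] [ 0.07  0.19 -1.02  2.3   0.24  0.76  2.02]
3.141592653589793 [0.5, 0.0, 0.06] [-1.01  0.7   1.21  2.16 -0.87  0.91 -2.41]
```

```bash
python3 - <<'E'
from h import *
bot.move_ptp([.5,-.34,.24],att(0)); shot("wrist","w1")
bot.move_linear([.5,-.26,.24],.2); shot("wrist","w2")
bot.move_linear([.57,.0,.24],.25); shot("wrist","b1")
bot.move_linear([.57,.08,.24],.25); shot("wrist","b2")
bot.move_ptp([.52,.33,.24],att(0)); shot("wrist","r1")
bot.move_linear([.45,.28,.24],.2); shot("wrist","r2")
print(bot.current_time_s())
cv2.imwrite("pics/m1.png",np.vstack([load("w1")["bgr"][:300],load("r1")["bgr"][:300]]))
E
```

```text
5.7833
```

View pics/m1.png

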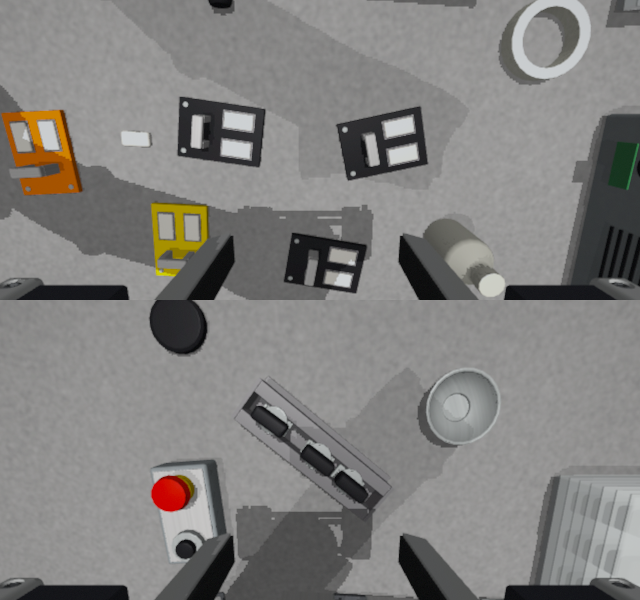

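View pics/b1.png

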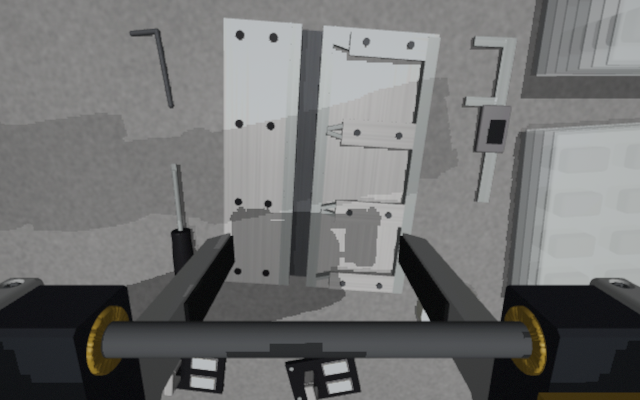

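```bash
cat > bed.py <<'E'
from h import *
def edge(c,guess,rows,sign,w=9):
    """per row strongest horizontal gradient of given sign near guess line; robust line fit -> (x at row a, slope)"""
    g=cv2.GaussianBlur(cv2.cvtColor(c["bgr"],cv2.COLOR_BGR2GRAY).astype(np.float32),(3,3),0.8)
    d=np.gradient(g,axis=1)*sign; pts=[]
    for r in rows:
        x0=int(round(np.interp(r,[guess[0][1],guess[1][1]],[guess[0][0],guess[1][0]])))
        s=d[r,x0-w:x0+w+1]; k=s.argmax()
        if s[k]>8 and 0<k<2*w:
            den=s[k-1]-2*s[k]+s[k+1]; pts.append((x0-w+k+0.5*(s[k-1]-s[k+1])/den,r))
    pts=np.array(pts)
    for _ in range(4):
        p=np.polyfit(pts[:,1],pts[:,0],1); e=np.abs(np.polyval(p,pts[:,1])-pts[:,0]); pts=pts[e<max(1.0,2*np.median(e))]
    return p,len(pts),e.std()
def holes(c,box,lo=3,hi=110,th=60):
    g=cv2.cvtColor(c["bgr"],cv2.COLOR_BGR2GRAY); x,y,w,h=box
    n,l,s,ce=cv2.connectedComponentsWithStats((g[y:y+h,x:x+w]<th).astype(np.uint8))
    return [(round(ce[i][0]+x,2),round(ce[i][1]+y,2),int(s[i][4])) for i in range(1,n) if 20<s[i][4]<hi]
E
python3 - <<'E'
from bed import *
b1,b2=load("b1"),load("b2")
h1=holes(b1,(222,20,210,260)); h2=holes(b2,(215,60,220,180)); print(h1);print(h2)
# match via plane guess
for a in h1:
    P=onplane(b1,a[:2],.034)[0]; u=proj(b2,P)[0]
    m=[b for b in h2 if np.hypot(b[0]-u[0],b[1]-u[1])<12]
    if m: 
        t,g=tri(b1,a[:2],b2,m[0][:2]); print("hole",t.round(4),"gap",round(g*1e3,2))
    else: print("hole@.034",P.round(4))
for nm,gs,sg in [("front",((224,19),(222,280)),1),("slotL",((302,25),(291,275)),-1),("slotR",((322,27),(307,275)),1)]:
    p,n,e=edge(b1,gs,range(32,272),sg)
    W=onplane(b1,[(np.polyval(p,30),30),(np.polyval(p,270),270)],.034); v=W[0]-W[1]
    print(nm,n,e.round(2),W.round(4).tolist(),"ang",np.degrees(np.arctan2(-v[0],v[1])).round(3))
g=b1["bgr"][:,:,1].astype(int)
for x in (250,280): print(x,[(r,g[r,x]) for r in list(range(14,30))+list(range(276,292))])
cv2.imwrite("pics/b1z.png",cv2.resize(b1["bgr"][10:300,290:445],None,fx=3.2,fy=2,interpolation=cv2.INTER_CUBIC))
E
```

```text
[(np.float64(239.24), np.float64(34.48), 42), (np.float64(273.07), np.float64(37.15), 41), (np.float64(238.47), np.float64(123.15), 34), (np.float64(270.26), np.float64(125.66), 35), (np.float64(406.58), np.float64(174.5), 101), (np.float64(237.81), np.float64(201.31), 32), (np.float64(267.55), np.float64(203.42), 31), (np.float64(237.23), np.float64(270.73), 30), (np.float64(265.5), np.float64(272.5), 32)]
[(np.float64(243.86), np.float64(115.09), 35), (np.float64(275.61), np.float64(117.52), 33), (np.float64(242.55), np.float64(194.42), 31), (np.float64(272.55), np.float64(196.42), 31), (np.float64(404.0), np.float64(226.24), 21), (np.float64(402.22), np.float64(237.43), 23)]
hole [0.4887 0.1523 0.0327] gap 0.19
hole [0.5237 0.1497 0.0327] gap 0.04
hole [0.4825 0.0624 0.034 ] gap 0.0
hole [0.5174 0.0595 0.0322] gap 0.07
hole [6.787e-01 5.000e-04 1.220e-02] gap 0.42
hole@.034 [ 0.4763 -0.0272  0.034 ]
hole@.034 [ 0.5112 -0.0299  0.034 ]
hole@.034 [ 0.47   -0.1168  0.034 ]
hole@.034 [ 0.5051 -0.1192  0.034 ]
front 201 0.06 [[0.4723, 0.1563, 0.034], [0.4533, -0.1158, 0.034]] ang -3.99
[... 827 characters left out ...]
np.int64(84))]
280 [(14, np.int64(132)), (15, np.int64(133)), (16, np.int64(133)), (17, np.int64(135)), (18, np.int64(133)), (19, np.int64(131)), (20, np.int64(130)), (21, np.int64(140)), (22, np.int64(169)), (23, np.int64(187)), (24, np.int64(187)), (25, np.int64(187)), (26, np.int64(187)), (27, np.int64(187)), (28, np.int64(187)), (29, np.int64(187)), (276, np.int64(108)), (277, np.int64(107)), (278, np.int64(107)), (279, np.int64(106)), (280, np.int64(106)), (281, np.int64(107)), (282, np.int64(106)), (283, np.int64(106)), (284, np.int64(102)), (285, np.int64(92)), (286, np.int64(89)), (287, np.int64(89)), (288, np.int64(90)), (289, np.int64(91)), (290, np.int64(92)), (291, np.int64(92))]
```

View pics/b1z.png

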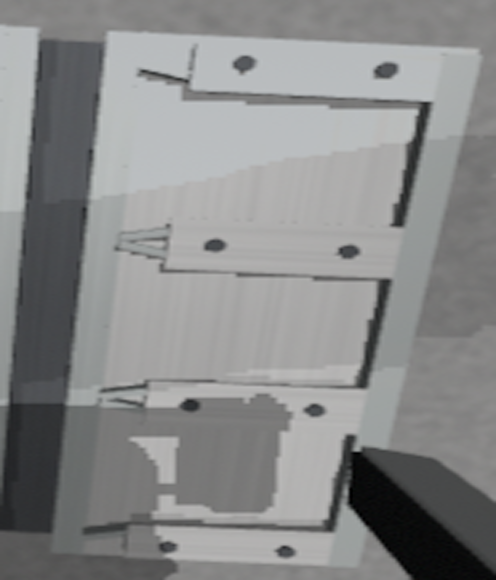

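```bash
python3 - <<'E'
from bed import *
b1=load("b1"); th=np.radians(-4.0)
R=np.array([[np.cos(th),-np.sin(th)],[np.sin(th),np.cos(th)]])
f=lambda uv,z=.034: (onplane(b1,uv,z)[:,:2]@R).round(4)
print("front,slotL,slotR",f([(np.polyval(edge(b1,g,range(32,272),s)[0],150),150) for g,s in [(((224,19),(222,280)),1),(((302,25),(291,275)),-1),(((322,27),(307,275)),1)]]).tolist())
print("ends",f([(250,19.5),(280,21.8),(250,282.6),(280,284.6)]).tolist())
print("holes",f([(239.24,34.48),(238.47,123.15),(237.81,201.31),(237.23,270.73)]).tolist())
# keeper edges: zoom crop scale 3.2,2, offset 290,10 ; keeper top z=.048
k=lambda x,y:(290+x/3.2,10+y/2)
print("keepers",f([k(300,102),k(300,228),k(300,278),k(300,384),k(240,521)],.048).tolist())
# carriers
for n in ("w1","w2"):
    c=load(n); hsv=cv2.cvtColor(c["bgr"],cv2.COLOR_BGR2HSV)
    m=((hsv[:,:,2]<60)).astype(np.uint8); m[320:]=0
    m=cv2.morphologyEx(m,cv2.MORPH_CLOSE,np.ones((15,15)))
    cs,_=cv2.findContours(m,cv2.RETR_EXTERNAL,cv2.CHAIN_APPROX_SIMPLE)
    for q in cs:
        if cv2.contourArea(q)>2500: print(n,[np.round(v,1) for v in cv2.minAreaRect(q)])
E
```

```text
front,slotL,slotR [[0.4603, 0.0651], [0.5412, 0.0706], [0.5631, 0.0721]]
ends [[0.4879, 0.2006], [0.5187, 0.2005], [0.4932, -0.099], [0.531, -0.0992]]
holes [[0.477, 0.1857], [0.477, 0.0959], [0.477, 0.006], [0.477, -0.0837]]
keepers [[0.6273, 0.1685], [0.6348, 0.1063], [0.638, 0.08], [0.6452, 0.0206], [0.6331, -0.0656]]
w1 [array([ 65.5, 301. ]), array([ 36., 131.]), np.float64(90.0)]
w1 [array([325. , 262.8]), array([76.2, 50. ]), np.float64(9.2)]
w1 [array([570., 218.]), array([202., 138.]), np.float64(90.0)]
w1 [array([383.3, 143. ]), array([57.9, 84.9]), np.float64(78.7)]
w1 [array([219.6, 131.5]), array([88.1, 58.3]), np.float64(8.1)]
w2 [array([ 65.5, 301. ]), array([ 36., 131.]), np.float64(90.0)]
w2 [array([570. , 252.5]), array([133., 138.]), np.float64(90.0)]
w2 [array([392.2, 254.2]), array([154. ,  83.5]), np.float64(74.6)]
w2 [array([222.7, 243.6]), array([ 80.6, 154.1]), np.float64(2.7)]
```

```bash
cat > car.py <<'E'
from bed import *
def carrier(c,guess,z=.008,half=75):
    "plate outline near guess xy -> centre xy, yaw, (long,short), white-part pixel centroids"
    u,v=proj(c,[guess[0],guess[1],z])[0].astype(int)
    s=int(half*c["fx"]/1e3/(c["o"][2]-z)); x0,y0=max(u-s,0),max(v-s,0)
    crop=c["bgr"][y0:v+s,x0:u+s]; hsv=cv2.cvtColor(crop,cv2.COLOR_BGR2HSV)
    m=((hsv[:,:,2]<60)).astype(np.uint8)
    m=cv2.morphologyEx(m,cv2.MORPH_OPEN,np.ones((3,3)))
    n,l,st,ce=cv2.connectedComponentsWithStats(m)
    i=1+np.argmax(st[1:,4]); ys,xs=np.where(l==i)
    hull=cv2.convexHull(np.c_[xs,ys].astype(np.float32))
    W=onplane(c,hull[:,0]+[x0,y0],z)[:,:2].astype(np.float32)*1000
    (cx,cy),(a,b),ang=cv2.minAreaRect(W)
    if a<b: ang+=90; a,b=b,a
    ang=(ang+90)%180-90
    hm=np.zeros(m.shape,np.uint8); cv2.fillConvexPoly(hm,hull.astype(np.int32),1)
    hm=cv2.erode(hm,np.ones((3,3)))
    n,l,st,ce=cv2.connectedComponentsWithStats(((hsv[:,:,2]>105)&(hm>0)).astype(np.uint8))
    bl=[(ce[i]+[x0,y0]).round(2).tolist()+[int(st[i,4])] for i in range(1,n) if st[i,4]>60]
    return np.array([cx,cy])/1e3,np.radians(ang),(round(a,1),round(b,1)),bl
E
python3 - <<'E'
from car import *
c=load("w1")
for uv in [(383,143),(220,131),(325,263)]:
    g=onplane(c,uv,.008)[0]; p,y,s,bl=carrier(c,g); print(g.round(3),p.round(4),np.degrees(y).round(1),s,bl)
t=load("top1") 
print("bottle base",onplane(c,[(445,238)],0).round(3),"cap", onplane(c,[(491,289)],.13).round(3), "top cap",onplane(t,[(479,129)],.13).round(3))
E
```

```text
[ 0.578 -0.302  0.008] [ 0.5772 -0.3035] 11.8 (98.9, 68.9) [[398.61, 126.8, 597], [371.7, 149.31, 357], [402.55, 154.13, 547]]
[ 0.384 -0.287  0.008] [ 0.3841 -0.2891] -8.3 (99.4, 68.6) [[238.08, 120.81, 633], [196.35, 131.11, 375], [235.97, 148.67, 595]]
[ 0.509 -0.459  0.008] [ 0.5084 -0.459 ] -10.2 (98.8, 71.5) [[342.54, 256.29, 366], [310.53, 271.97, 217], [338.37, 278.59, 374]]
bottle base [[ 0.667 -0.427  0.   ]] cap [[ 0.663 -0.428  0.13 ]] top cap [[ 0.664 -0.427  0.13 ]]
```

```bash
cat > job.py <<'E'
from car import *
TH=np.radians(-4.0); ZB=.034
def B(x,y,z=0):  # bed frame -> world
    u,v=.5822+x,.0508+y
    return np.array([np.cos(TH)*u-np.sin(TH)*v,np.sin(TH)*u+np.cos(TH)*v,ZB+z])
BAY={1:.09,2:0.,3:-.09}
def look(g,yaw,tag,z=.15,off=.055):
    q=att(yaw); xt=Ro.from_quat(q).as_matrix()[:,0]
    P=np.array([g[0],g[1],0])-xt*-off; P[2]=z
    bot.move_ptp(P,q); c1=shot("wrist",tag+"a")
    p,y,s,bl=carrier(c1,g); print(tag,p.round(4),np.degrees(y).round(2),s)
    bot.move_linear(P-xt*.035,.2); c2=shot("wrist",tag+"b")
    p2,y2,s2,bl2=carrier(c2,p); print("  2nd",p2.round(4),np.degrees(y2).round(2),s2)
    for b in bl:   # heights of the bright parts, matched by prediction
        u=proj(c2,onplane(c1,b[:2],.011)[0])[0]; m=[d for d in bl2 if np.hypot(d[0]-u[0],d[1]-u[1])<25]
        if m: d=min(m,key=lambda d:np.hypot(d[0]-u[0],d[1]-u[1])); t,gp=tri(c1,b[:2],c2,d[:2]); print("   part",t.round(4),"gap mm",round(gp*1e3,2),b[2],d[2])
    return p,y,s,p2,y2,s2
def grasp_carrier(p,y):
    d=np.array([np.cos(y),np.sin(y)]); h=p-.018*d; q=att(y)
    bot.move_ptp([h[0],h[1],.10],q)
    hit=bot.move_linear([h[0],h[1],.015],.12,max_force=12)
    bot.close_gripper(40); w=bot.current_grip_width(); print("grip",round(w,4),"hit",hit,"t",round(bot.current_time_s(),1))
    return w
E
python3 - <<'E'
from job import *
r=look([.5772,-.3035],np.radians(11.8),"k1")
p,y,s,p2,y2,s2=r
if abs(s[0]-100)<3 and abs(s[1]-70)<3 and np.hypot(*(p-p2))<.003:
    w=grasp_carrier((p+p2)/2,(y+y2)/2)
    x=np.array(bot.current_tcp_pos()); bot.move_linear([x[0],x[1],.2],.2); print(bot.current_grip_width(),bot.current_force())
    shot("wrist","k1g")
E
```

```text
k1 [ 0.578  -0.3036] 11.91 (98.2, 68.0)
  2nd [ 0.5781 -0.3031] 11.96 (98.3, 68.1)
   part [ 0.5957 -0.2832  0.0043] gap mm 0.06 1026 917
   part [ 0.56   -0.3074  0.0269] gap mm 0.12 618 570
   part [ 0.6019 -0.3151  0.0104] gap mm 0.16 940 853
grip 0.0112 hit False t 11.0
0.011390886361474537 [ 0.19955771  0.07108563 -2.39544432]
```

View pics/k1g.png

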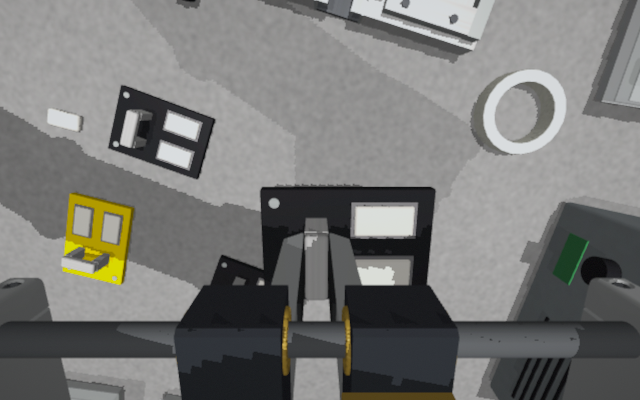

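```bash
cat >> job.py <<'E'
def bedxy():  # TCP in bed frame (mm)
    t=np.array(bot.current_tcp_pos()); u=np.cos(TH)*t[0]+np.sin(TH)*t[1]; v=-np.sin(TH)*t[0]+np.cos(TH)*t[1]
    return np.round([(u-.5822)*1e3,(v-.0508)*1e3,(t[2]-ZB)*1e3],2)
def insert(bay,lift=.0007):
    y=BAY[bay]; q=att(TH)
    bot.move_ptp(B(-.078,y,.15),q)
    bot.move_linear(B(-.078,y,.03),.2)
    hit=bot.move_linear(B(-.078,y,.008),.03,max_force=5); b=bedxy(); print("down",hit,b)
    z=b[2]/1e3+lift
    bot.move_linear(B(-.078,y,z),.03)
    for x,f,v in [(-.045,25,.06),(-.0,25,.06),(.012,25,.06),(.024,20,.03)]:
        hit=bot.move_linear(B(x,y,z),v,max_force=f); print("slide",x,hit,bedxy(),np.round(bot.current_force(),1))
        if hit: break
    print("grip",round(bot.current_grip_width(),4),"t",round(bot.current_time_s(),1))
E
python3 - <<'E'
from job import *
c=load("k1g"); p=np.array(bot.current_tcp_pos()); T=Ro.from_quat(bot.current_eef_rot()).as_matrix()
print("plate corners in tool frame mm",((onplane(c,[(262,187.5),(434,187.5)],p[2]-.007)-p)@T*1e3).round(1))
insert(3)
shot("wrist","k1h")
E
```

```text
plate corners in tool frame mm [[-35.7   7.1 -31.4]
 [-35.8   6.9  65.3]]
down True [-78.02 -90.01  14.36]
slide -0.045 False [-45.3  -89.99  14.85] [-0.3  0.8 -2.2]
slide -0.0 False [ -0.43 -90.01  14.9 ] [-0.6  1.1 -2.3]
slide 0.012 False [ 12.34 -89.95  15.03] [-0.1 -0.  -2.7]
slide 0.024 True [ 19.92 -90.44  14.37] [-3.5 -0.1  4.4]
grip 0.0119 t 16.9
```

View pics/k1h.png

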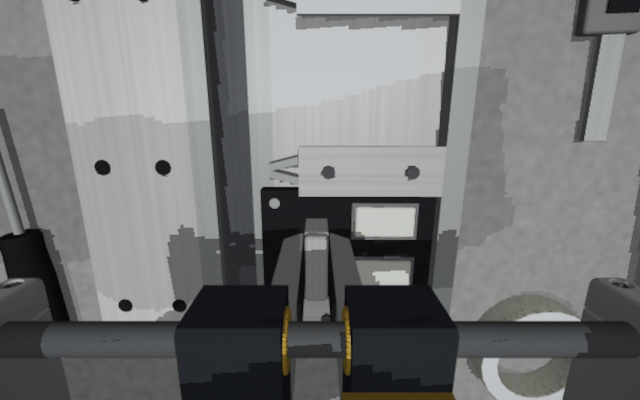

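```bash
python3 - <<'E'
from job import *
bot.open_gripper(); x=np.array(bot.current_tcp_pos()); bot.move_linear([x[0],x[1],.15],.2)
bot.move_ptp(B(.03,.05,.12),att(TH+np.pi/2)); shot("wrist","s1")
# rack views at a=52
a=np.radians(52); q=att(a); xt=Ro.from_quat(q).as_matrix()[:,0]
P=np.array([.51,.345,.22])+xt*.06; P[2]=.22
bot.move_ptp(P,q); shot("wrist","q1"); bot.move_linear(P+xt*.05,.2); shot("wrist","q2")
print(bot.current_time_s())
cv2.imwrite("pics/m2.png",np.vstack([load("s1")["bgr"][:280],load("q1")["bgr"][:310]]))
E
```

```text
21.6583
```

View pics/m2.png

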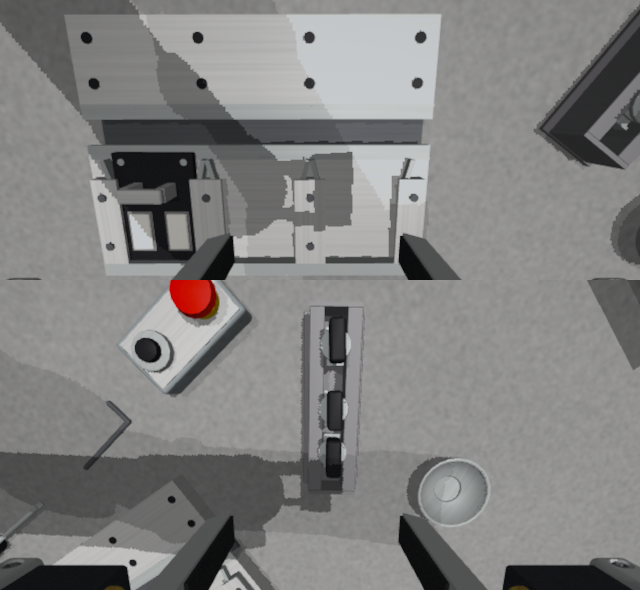

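```bash
python3 - <<'E'
from job import *
c=load("s1"); R=np.array([[np.cos(TH),-np.sin(TH)],[np.sin(TH),np.cos(TH)]])
tob=lambda W:((W[:,:2]@R)-[.5822,.0508])*1e3
ct=dict(c); ct["bgr"]=np.ascontiguousarray(c["bgr"].transpose(1,0,2))
for nm,g,s in [("slot near(-x)",((119,110),(122,420)),-1),("slot far",((145,110),(145,420)),1),("front",((14,75),(14,430)),1)]:
    p,n,e=edge(ct,g,range(112,415),s,6); print(nm,n,tob(onplane(c,[(x,np.polyval(p,x)) for x in (150,320,400)],ZB)).round(2).tolist())
H=holes(c,(70,20,370,75)); print("holes s1",tob(onplane(c,[h[:2] for h in H],ZB)).round(1).tolist())
b=load("b1");H=holes(b,(222,20,70,260)); print("holes b1",tob(onplane(b,[h[:2] for h in H],ZB)).round(1).tolist())
# wings
q=[load("q1"),load("q2")]; L=[]
for c in q:
    u0=proj(c,[.51,.345,.09])[0].astype(int); m=(c["bgr"].max(2)<48).astype(np.uint8); x0=u0[0]-60; m[:,:max(x0,0)]=0; m[:,u0[0]+60:]=0; m[240:]=0
    m=cv2.morphologyEx(m,cv2.MORPH_OPEN,np.ones((5,5)))
    cs,_=cv2.findContours(m,cv2.RETR_EXTERNAL,cv2.CHAIN_APPROX_SIMPLE)
    L.append(sorted([[*np.round(cv2.boundingRect(k),1),round(cv2.contourArea(k))] for k in cs if cv2.contourArea(k)>250],key=lambda k:k[1])); print(L[-1])
cv2.imwrite("pics/m3.png",np.hstack([cv2.resize(c["bgr"][10:230,285:385],None,fx=2.6,fy=2.6,interpolation=cv2.INTER_CUBIC) for c in q]))
E
```

```text
slot near(-x) 303 [[-41.04, -91.3], [-40.89, 54.09], [-40.81, 122.45]]
slot far 303 [[-19.44, -94.1], [-19.36, 54.1], [-19.32, 123.78]]
front 303 [[-121.97, -80.83], [-121.88, 54.02], [-121.84, 117.41]]
holes s1 [[-105.1, -134.7], [-105.1, -44.9], [-105.0, 45.1], [-105.0, 134.8], [-70.1, -134.6], [-69.9, -44.9], [-70.0, 45.0], [-70.1, 134.8]]
holes b1 [[-105.2, 134.9], [-70.1, 134.8], [-105.2, 45.1], [-70.0, 44.8], [-105.2, -44.8], [-70.2, -44.9], [-39.5, -114.8], [-105.2, -134.5], [-70.0, -134.5]]
[[np.int64(326), np.int64(158), np.int64(16), np.int64(40), 412]]
[]
```

View pics/m3.png

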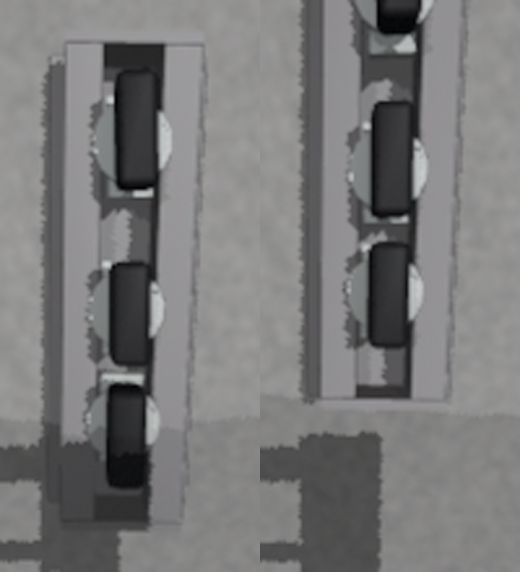

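```bash
cat >> job.py <<'E'
def wing(c,g,z=.09,half=30):
    "wing top near guess -> centre xy, axis angle, size mm (black, brightness-relative)"
    u,v=proj(c,[g[0],g[1],z])[0].astype(int); s=int(half*c["fx"]/1e3/(c["o"][2]-z)); x0,y0=max(u-s,0),max(v-s,0)
    g8=c["bgr"][y0:v+s,x0:u+s].max(2)
    m=cv2.morphologyEx((g8<52).astype(np.uint8),cv2.MORPH_OPEN,np.ones((7,7)))
    n,l,st,ce=cv2.connectedComponentsWithStats(m); 
    i=min(range(1,n),key=lambda i:np.hypot(*(ce[i]-[u-x0,v-y0]))-(st[i,4]>300)*1000)
    ys,xs=np.where(l==i); W=onplane(c,np.c_[xs+x0,ys+y0],z)[:,:2].astype(np.float32)*1e3
    (cx,cy),(a,b),ang=cv2.minAreaRect(W)
    if a<b: a,b,ang=b,a,ang+90
    return np.array([cx,cy])/1e3,(ang+90)%180-90,(round(a,1),round(b,1))
def above(g,a,z=.2,dx=.075):
    q=att(a); xt=Ro.from_quat(q).as_matrix()[:,0]; P=np.r_[g[0],g[1],0]+xt*dx; P[2]=z; bot.move_ptp(P,q)
E
python3 - <<'E'
from job import *
q1,q2=load("q1"),load("q2")
b,g1=tri(q1,(335,130.4),q2,(335.4,70.4)); c,g2=tri(q1,(333.7,177.3),q2,(334.2,123.1)); A=onplane(q1,(337.3,59.6),.085)[0]
print(A.round(4),b.round(4),c.round(4),g1,g2,np.degrees(np.arctan2(*(A-c)[[1,0]])).round(2))
above(c,np.radians(52),.18); s=shot("wrist","t1"); print(wing(s,c),bot.current_time_s())
u=proj(s,[c[0],c[1],.09])[0].astype(int); cv2.imwrite("pics/t1z.png",cv2.resize(s["bgr"][max(u[1]-60,0):u[1]+60,u[0]-60:u[0]+60],None,fx=4,fy=4)); print(u)
E
```

```text
[0.4746 0.3951 0.085 ] [0.5208 0.3573 0.0858] [0.5559 0.3297 0.0775] 0.0003727615486681432 0.0003239879062393346 141.18
(array([0.56371429, 0.3178204 ]), -38.027618408203125, (5.3, 4.7)) 22.0083
[316 115]
```

View pics/t1z.png

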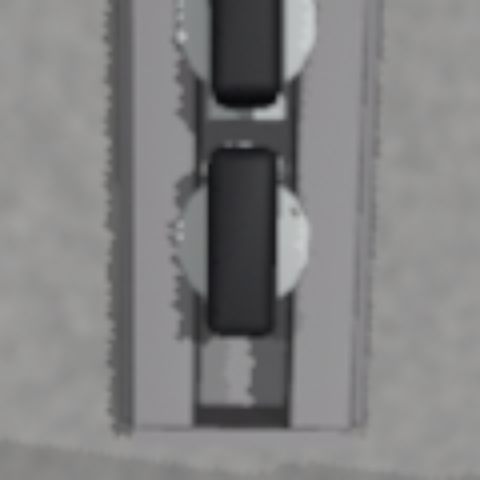

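```bash
python3 - <<'E'
from job import *
import job
s=load("t1"); g8=s["bgr"].max(2); print(g8[115,290:345]); print(g8[85:145,317])
for T in (56,62,68,74):
    src=g8<T
    m=cv2.morphologyEx(src[60:170,270:370].astype(np.uint8),cv2.MORPH_OPEN,np.ones((9,9)))
    n,l,st,ce=cv2.connectedComponentsWithStats(m); print(T,[(st[i].tolist(),ce[i].round(1).tolist()) for i in range(1,n)])
E
```

```text
[146 146 145 146 146 147 147 147 130 106 126 134 133 133 132 132 130 106
  24  32  39  45  49  51  54  55  57  58  59  59  59  60  52  39  28 136
 186 186 188 191 199 204 190 155 149 149 150 149 150 149 150 150 150 152
 143]
[ 72  73  73  73  73 114 124  28  36  45  55  59  59  58  59  58  59  57
  59  59  60  58  58  59  58  59  59  59  60  59  58  58  58  57  56  57
  56  55  56  55  56  55  54  53  52  52  52  53  52  52  51  44  34  41
  96 138 148 142 138 148]
56 [([38, 62, 17, 17, 242], [45.2, 70.9])]
62 [([39, 0, 17, 22, 325], [46.3, 11.0]), ([38, 32, 17, 47, 689], [45.2, 57.2])]
68 [([39, 0, 17, 22, 363], [47.0, 10.2]), ([38, 32, 17, 47, 798], [46.0, 55.0])]
74 [([39, 0, 17, 22, 363], [47.0, 10.2]), ([34, 32, 25, 47, 871], [46.0, 56.6])]
```

```bash
sed -i 's/g8<52/g8<66/; s/np.ones((7,7))/np.ones((9,9))/' job.py; cat >> job.py <<'E'
XC=-.030
def grab_stud(g,a=np.radians(51.6),tag="t"):
    p,ang,s=wing(shot("wrist",tag),g); print("wing",p.round(4),round(ang,1),s)
    if abs(s[0]-36)>3 or abs(s[1]-14)>3 or np.hypot(*(p-g))>.012: raise SystemExit("wing doubtful")
    bot.move_ptp([p[0],p[1],.115],att(a))
    print("hit",bot.move_linear([p[0],p[1],.063],.1,max_force=12))
    bot.close_gripper(50); print("grip",round(bot.current_grip_width(),4))
    bot.move_linear([p[0],p[1],.18],.2); print("F",np.round(bot.current_force(),1),round(bot.current_grip_width(),4),"t",round(bot.current_time_s(),1))
def lower_stud(bay):
    y=BAY[bay]; q=att(TH)
    bot.move_ptp(B(XC,y,.12),q); bot.move_linear(B(XC,y,.055),.2)
    for z,v,f in [(.027,.05,8),(.010,.03,14)]:   # TCP = collar underside + 13 mm
        hit=bot.move_linear(B(XC,y,z),v,max_force=f); print("down",hit,bedxy(),np.round(bot.current_force(),1))
        if hit and z>.02: return False
    return bedxy()[2]<15.5
def twist():
    t=bedxy(); bot.move_linear(np.array(bot.current_tcp_pos())+[0,0,.0004],.02)
    q=np.array(bot.current_q()); n=max(1,1)
    for k in range(3):
        q[6]+=np.pi/6; bot.movej(q); print("twist",bedxy(),np.round(bot.current_force(),1),np.round(bot.current_torque(),2))
E
python3 - <<'E'
from job import *
grab_stud(np.array([.5559,.3297]))
ok=lower_stud(3); print(ok,bot.current_q().round(2) if hasattr(bot.current_q(),'round') else bot.current_q(),bot.current_time_s())
E
```

```text
wing [0.5553 0.3292] -37.9 (34.3, 12.5)
hit False
grip 0.0134
F [-0.3 -0.6 -2. ] 0.0139 t 25.1
down False [-29.96 -89.97  27.01] [ 0.5  0.5 -0.9]
down True [-29.51 -89.98  12.92] [-2.5 -0.5  8.1]
True [ 0.27  0.45 -0.3   1.99  0.19  0.73 -0.22] 28.325
```

```bash
python3 - <<'E'
from job import *
twist()
bot.open_gripper(); print(bedxy(),np.round(bot.current_force(),1))
bot.move_linear(np.array(bot.current_tcp_pos())+[0,0,.13],.2)
xt=Ro.from_quat(bot.current_eef_rot()).as_matrix()[:,0]
bot.move_linear(np.array(bot.current_tcp_pos())+xt*.06,.2)
shot("wrist","v1"); print(bot.current_time_s())
cv2.imwrite("pics/v1z.png",cv2.resize(load("v1")["bgr"][40:260,200:440],None,fx=2.6,fy=2.6,interpolation=cv2.INTER_CUBIC))
E
```

```text
twist [-29.44 -90.03  13.13] [ 0.2 -0.7  4.4] [-0.16  0.16 -0.01]
twist [-29.42 -90.09  13.19] [-0.2 -0.7  4.7] [-0.28  0.08  0.04]
twist [-29.35 -90.04  13.24] [ 0.7 -0.4  4.8] [-0.27 -0.14  0.04]
[-29.44 -90.02  13.21] [ 0.4 -0.6 -0.5]
32.9083
```

View pics/v1z.png

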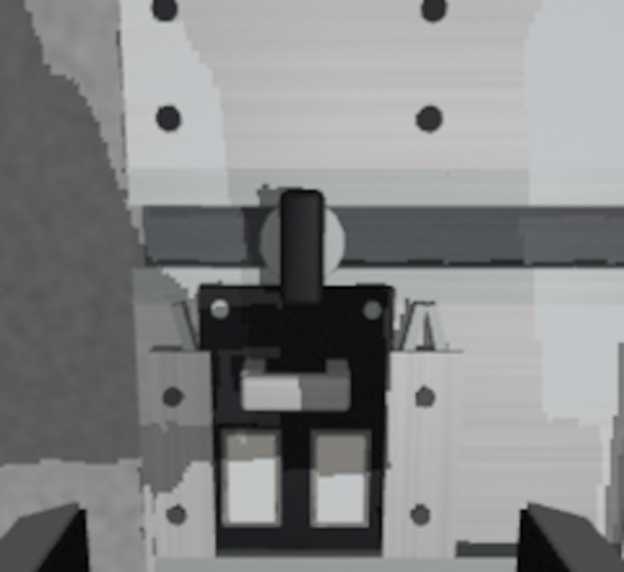

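```bash
cat >> job.py <<'E'
def studheight(bay,a,b):
    "top edge of the wing's robot-side end, triangulated; image up = robot side"
    out=[]
    for c in (a,b):
        u,v=proj(c,B(XC,BAY[bay],.045))[0]; x0,y0=int(u)-14,int(v)-40
        g=cv2.GaussianBlur(c["bgr"].max(2),(3,3),0).astype(float)[y0:y0+45,int(u)-2:int(u)+3].mean(1)
        d=np.diff(g); k=d[5:35].argmin()+5; den=d[k-1]-2*d[k]+d[k+1]
        out.append((u,y0+k+.5+.5*(d[k-1]-d[k+1])/den))
    t,gp=tri(a,out[0],b,out[1]); R=np.array([[np.cos(TH),-np.sin(TH)],[np.sin(TH),np.cos(TH)]])
    bx=((t[:2]@R)-[.5822,.0508])*1e3
    print("wing end: bed x",bx.round(1),"top above bed mm",round((t[2]-ZB)*1e3,1),"gap",round(gp*1e3,2),np.round(out,1).tolist())
E
python3 - <<'E'
from job import *
xt=Ro.from_quat(bot.current_eef_rot()).as_matrix()[:,0]
bot.move_linear(np.array(bot.current_tcp_pos())+xt*.06,.25); shot("wrist","v2")
studheight(3,load("v1"),load("v2"))
# next carrier: look
p,y,s,p2,y2,s2=look([.3841,-.2891],np.radians(-8.3),"k2"); print(bot.current_time_s())
E
```

```text
wing end: bed x [-47.2 -90. ] top above bed mm 40.2 gap 0.0 [[314.2, 111.8], [314.2, 29.8]]
k2 [ 0.3827 -0.2891] -8.13 (98.3, 67.9)
  2nd [ 0.3828 -0.2884] -8.09 (98.5, 67.9)
   part [ 0.406  -0.2758  0.0095] gap mm 0.49 1027 885
   part [ 0.3645 -0.2863  0.0284] gap mm 0.21 615 550
   part [ 0.4011 -0.3088  0.0065] gap mm 0.04 914 843
35.2167
```

```bash
python3 - <<'E'
from job import *
ims=[]
for n in ("v1","v2"):
    c=load(n); u=proj(c,B(XC,-.09,.045))[0].astype(int); print(n,u)
    y0=max(u[1]-45,0); cr=cv2.resize(c["bgr"][y0:y0+100,u[0]-40:u[0]+40],None,fx=5,fy=5,interpolation=cv2.INTER_NEAREST)
    for h,col in ((.040,(0,0,255)),(.0455,(0,255,0)),(.050,(255,0,0))):
        for X in (-.048,-.012):
            a,b=[(int((p[0]-u[0]+40.5)*5),int((p[1]-y0+.5)*5)) for p in proj(c,[B(X,-.097,h),B(X,-.083,h)])]; cv2.line(cr,a,b,col,1)
    ims.append(cr)
cv2.imwrite("pics/m4.png",np.hstack(ims))
E
```

```text
v1 [314 134]
v2 [314  53]
```

View pics/m4.png

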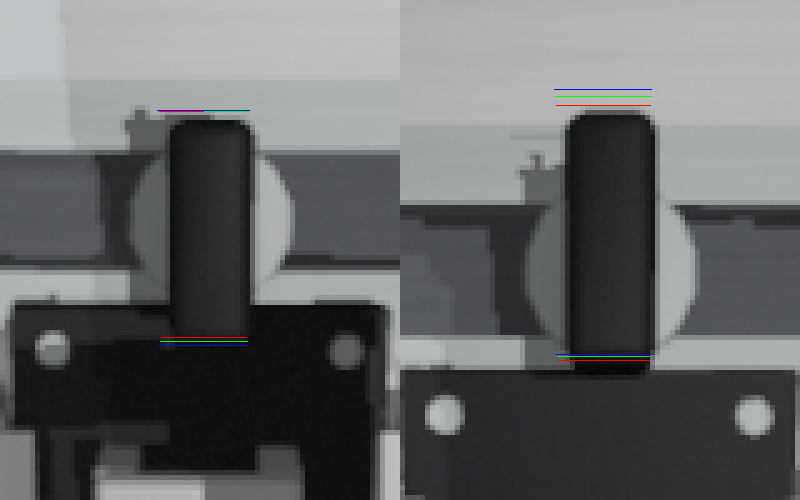

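```bash
cat >> job.py <<'E'
def up(z=.2): x=np.array(bot.current_tcp_pos()); bot.move_linear([x[0],x[1],z],.25)
def probe(bay,dx=0.):
    "touch the wing top with the shut fingers; height of the collar's underside"
    bot.close_gripper(20); bot.move_ptp(B(XC+dx,BAY[bay],.08),att(TH)); 
    hit=bot.move_linear(B(XC+dx,BAY[bay],.036),.02,max_force=1.5); b=bedxy(); print("probe",hit,b,"collar at",round(b[2]-40,2),np.round(bot.current_force(),1))
    bot.move_linear(B(XC+dx,BAY[bay],.08),.2); return b[2]-40
E
python3 - <<'E'
from job import *
grasp_carrier(np.array([.3828,-.2888]),np.radians(-8.1)); up(); print(bot.current_grip_width())
insert(2)
bot.open_gripper(); up(.15)
probe(3); bot.open_gripper(); print(bot.current_time_s())
E
```

```text
grip 0.0111 hit False t 37.6
0.011486677855697715
down True [-77.94  -0.08  14.4 ]
slide -0.045 False [-4.528e+01 -2.000e-02  1.489e+01] [-0.1  0.4 -3.4]
slide -0.0 False [-3.800e-01 -1.000e-02  1.498e+01] [ 0.7  0.4 -1.9]
slide 0.012 False [1.235e+01 1.000e-02 1.507e+01] [-0.6  0.5 -2.3]
slide 0.024 True [19.65 -0.35 14.39] [-2.1  0.3  2.2]
grip 0.0114 t 43.7
probe True [-30.28 -90.03  44.5 ] collar at 4.5 [-0.1  0.4  2.6]
50.7917
```

```bash
cat >> job.py <<'E'
def stud(g,bay,tag):
    above(g,np.radians(51.6),.18); grab_stud(np.array(g),tag=tag)
    if not lower_stud(bay): raise SystemExit("not down")
    twist(); bot.open_gripper(); up(.16); h=probe(bay); bot.open_gripper(); print("collar",h,"t",bot.current_time_s())
E
python3 - <<'E'
from job import *
stud([.5208,.3573],2,"t2")
look([.5084,-.4590],np.radians(-10.2),"k3"); print(bot.current_time_s())
E
```

```text
wing [0.5211 0.357 ] -38.5 (34.0, 12.5)
hit False
grip 0.0138
F [ 0.  -0.1 -1.3] 0.0137 t 55.4
down False [-29.97   0.05  26.97] [ 0.2 -0.3 -1.2]
down True [-29.5    0.08  12.94] [-1.5  0.2  8. ]
twist [-29.45   0.09  13.17] [-0.8  0.   4.8] [-0.18  0.13  0.  ]
twist [-29.44   0.03  13.2 ] [-0.7 -1.1  5.4] [-0.13  0.02  0.05]
twist [-29.4    0.05  13.24] [-0.8 -0.4  4.9] [-0.22 -0.07  0.02]
probe True [-3.030e+01 -3.000e-02  4.449e+01] collar at 4.49 [-0.5 -0.2  2.3]
collar 4.490000000000002 t 68.4
k3 [ 0.5083 -0.461 ] -10.06 (98.2, 68.1)
  2nd [ 0.5083 -0.4605] -10.01 (98.3, 68.3)
   part [ 0.5321 -0.4488  0.007 ] gap mm 0.17 1004 877
   part [ 0.4905 -0.4572  0.0336] gap mm 0.06 621 567
   part [ 0.526  -0.4804  0.0113] gap mm 0.06 932 858
70.7417
```

```bash
python3 - <<'E'
from job import *
w=grasp_carrier(np.array([.5083,-.4607]),np.radians(-10.0)); up(.22); print(bot.current_grip_width())
if bot.current_grip_width()<.009: raise SystemExit("no grip")
insert(1)
bot.open_gripper(); up(.15)
stud([.4746,.3951],1,"t3")
# overview of the bed from a=86
bot.move_ptp(B(.03,.03,.16),att(TH+np.pi/2)); shot("wrist","z1"); print(bot.current_time_s())
cv2.imwrite("pics/z1z.png",cv2.resize(load("z1")["bgr"][0:270,80:470],None,fx=2,fy=2,interpolation=cv2.INTER_CUBIC))
E
```

```text
grip 0.0116 hit False t 73.2
0.011260369236029103
down True [-78.03  89.98  14.33]
slide -0.045 False [-45.25  89.94  14.84] [-1.  -0.2 -2.2]
slide -0.0 False [-0.37 89.97 14.9 ] [-0.7 -0.  -3.1]
slide 0.012 False [12.36 89.97 14.98] [ 0.4  0.7 -2.2]
slide 0.024 True [20.22 89.61 14.38] [-3.3 -0.8  3. ]
grip 0.0115 t 80.0
wing [0.4742 0.3951] -38.2 (34.0, 12.9)
hit False
grip 0.0137
F [-0.5  0.1 -1.7] 0.0135 t 86.0
down False [-29.93  90.02  27.  ] [-0.5 -0.4 -0.8]
down True [-29.53  90.17  12.95] [-1.6 -0.   8.2]
twist [-29.52  90.16  13.18] [-0.2  0.7  4.4] [-0.12  0.16  0.04]
twist [-29.47  90.05  13.22] [-0.  -0.9  5.1] [-0.19  0.03 -0.03]
twist [-29.41  90.09  13.25] [ 0.6 -0.9  4.2] [-0.26 -0.14 -0.01]
probe True [-30.32  89.93  44.48] collar at 4.48 [0.1 0.6 3. ]
collar 4.479999999999997 t 98.9083
100.425
```

View pics/z1z.png

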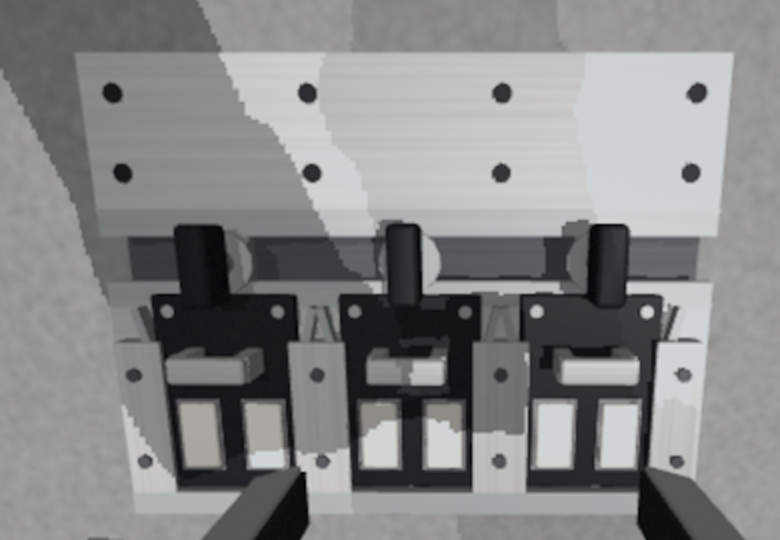

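```bash
python3 - <<'E'
from job import *
c=load("z1"); R=np.array([[np.cos(TH),-np.sin(TH)],[np.sin(TH),np.cos(TH)]])
g=cv2.cvtColor(c["bgr"],cv2.COLOR_BGR2GRAY).astype(float)
for b in (1,2,3):
    r=[]
    for dy in (-.025,.025):
        u,v=proj(c,B(-.013,BAY[b]+dy,.008))[0]; col=g[int(v)-8:int(v)+9,int(u)-1:int(u)+2].mean(1); d=np.diff(col); k=d.argmin()
        W=onplane(c,[(u,int(v)-8+k+.5)],ZB+.008)[0]; r.append((((W[:2]@R)-[.5822,.0508])*1e3).round(1).tolist())
    print("tail edge bay",b,r)
bot.close_gripper(20)
for b,dxs in ((1,(-.014,.0)),(2,(-.014,)),(3,(-.014,))):
  for dx in dxs:
    bot.move_ptp(B(XC+dx,BAY[b],.06),att(TH)); bot.move_linear(B(XC+dx,BAY[b],.049),.06); bot.hold(.2)
    hit=bot.move_linear(B(XC+dx,BAY[b],.040),.004,max_force=2); print(b,dx,hit,bedxy(),np.round(bot.current_force(),1))
    bot.move_linear(B(XC+dx,BAY[b],.06),.1)
print(bot.current_time_s())
E
```

```text
tail edge bay 1 [[-15.0, 64.9], [-14.0, 114.9]]
tail edge bay 2 [[-14.1, -25.0], [-14.0, 25.0]]
tail edge bay 3 [[-14.1, -114.9], [-14.1, -64.9]]
1 -0.014 True [-44.26  89.95  45.22] [-0.2  0.3  2.2]
1 0.0 True [-30.15  89.98  45.23] [0.2 0.4 2.6]
2 -0.014 True [-4.430e+01 -4.000e-02  4.521e+01] [-0.1 -0.4  2.8]
3 -0.014 True [-44.29 -89.98  45.2 ] [-0.6 -0.   2.4]
112.175
```

```bash
python3 - <<'E'
from job import *
q=att(TH+np.pi/2)
for b in (1,2,3):
    y=BAY[b]; bot.move_ptp(B(.0015,y,.075),q); bot.move_linear(B(.0015,y,.024),.12,max_force=8); 
    h1=bot.move_linear(B(.012,y,.024),.01,max_force=2.5); a=bedxy(); h2=bot.move_linear(B(.014,y,.024),.02,max_force=12); e=bedxy()
    print(b,h1,a,h2,e,np.round(bot.current_force(),1)); bot.move_linear(B(.0015,y,.024),.05); bot.move_linear(B(.0015,y,.075),.2)
print(bot.current_time_s())
# look at ready button
above([.368,.243],0.,.2); c=shot("wrist","e1"); bot.move_linear(np.array(bot.current_tcp_pos())+[.0,-.04,0],.2); d=shot("wrist","e2")
for s in (c,d):
    hsv=cv2.cvtColor(s["bgr"],cv2.COLOR_BGR2HSV); u,v=proj(s,[.368,.243,.06])[0].astype(int)
    m=np.zeros(hsv.shape[:2],np.uint8); m[max(v-35,0):v+35,u-35:u+35]=(hsv[max(v-35,0):v+35,u-35:u+35,2]<70); m=cv2.morphologyEx(m,cv2.MORPH_OPEN,np.ones((7,7)))
    n,l,st,ce=cv2.connectedComponentsWithStats(m); print((u,v),[(st[i].tolist(),ce[i].round(1).tolist(),onplane(s,ce[i],.06)[0].round(4).tolist()) for i in range(1,n)])
print(bot.current_time_s())
cv2.imwrite("pics/e1z.png",cv2.resize(c["bgr"][:260,160:480],None,fx=2,fy=2))
E
```

```text
1 True [ 4.64 89.9  23.9 ] True [ 4.73 89.77 23.23] [-0.4  0.1  0.5]
2 True [ 4.38 -0.05 23.94] True [ 4.47 -0.22 23.27] [-0.  -0.3  0.2]
3 True [  4.37 -90.06  23.95] True [  4.48 -90.08  23.25] [ 0.6  0.2 -0. ]
120.1333
(np.int64(317), np.int64(112)) [([309, 91, 22, 23, 419], [319.4, 102.2], [0.3697, 0.2523, 0.06])]
(np.int64(316), np.int64(64)) [([308, 42, 22, 25, 475], [318.7, 53.9], [0.3695, 0.252, 0.06])]
122.4333
```

View pics/e1z.png

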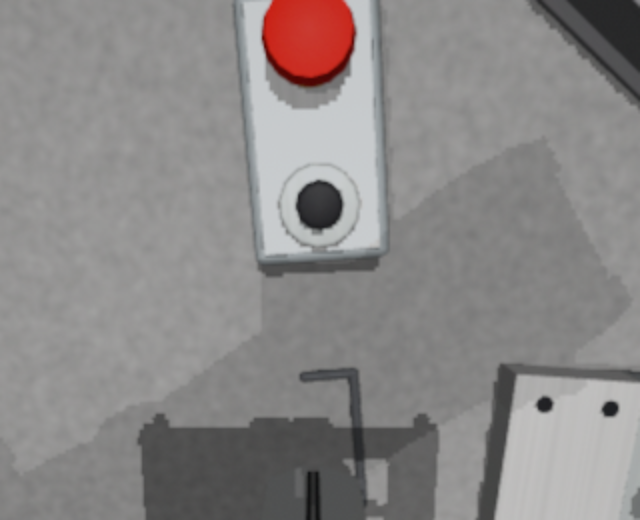

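```bash
python3 - <<'E'
from job import *
p=[.3696,.2521]
print("tri",tri(load("e1"),(319.4,102.2),load("e2"),(318.7,53.9)))
bot.move_ptp([*p,.10],att(0)); bot.move_linear([*p,.066],.1)
hit=bot.move_linear([*p,.050],.015,max_force=12); print(hit,bot.current_tcp_pos(),np.round(bot.current_force(),1)); bot.hold(.3)
bot.move_linear([*p,.13],.15)
bot.move_ptp([.45,.1,.3],att(0)); c=shot("top","fin"); print(bot.current_time_s())
bot.move_linear([.56,.0,.3],.25) 
cv2.imwrite("pics/finz.png",cv2.resize(c["bgr"][80:330,130:510],None,fx=2,fy=2,interpolation=cv2.INTER_CUBIC))
E
```

```text
tri (array([0.36965341, 0.25237001, 0.05727108]), np.float64(0.00023975756393075333))
True [0.36999729 0.25233712 0.05848255] [-4.  -3.5 19.5]
126.175
```

View pics/finz.png

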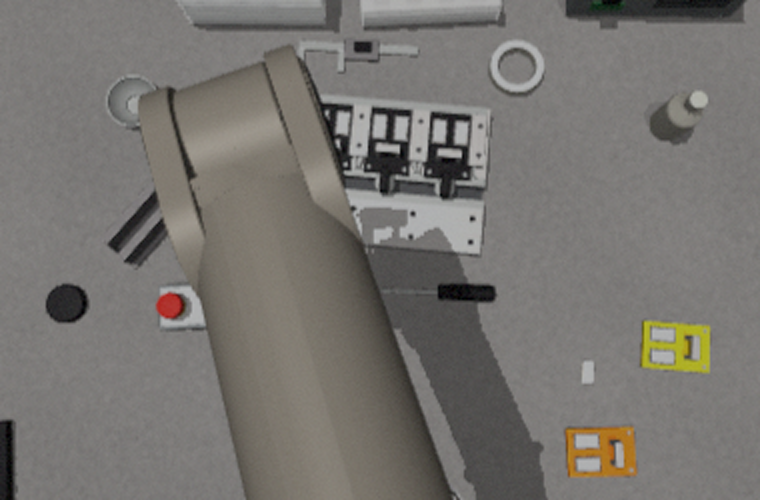

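```bash
python3 - <<'E'
from job import *
p=[.3696,.2521]
up(.3); bot.move_ptp([*p,.10],att(0)); bot.move_linear([*p,.070],.1); bot.hold(.2)
f0=bot.current_force()[2]
for z in np.arange(.068,.0529,-.001):
    bot.move_linear([*p,z],.02); bot.hold(.05); f=bot.current_force()[2]-f0; print(round(z*1e3,1),round(bot.current_tcp_pos()[2]*1e3,2),round(f,1))
    if f>14: break
bot.move_linear([*p,.13],.15); print(bot.current_time_s())
E
```

```text
68.0 68.06 -0.8
67.0 66.97 -0.4
66.0 65.99 0.0
65.0 64.96 -0.1
64.0 64.04 1.7
63.0 63.02 1.8
62.0 62.0 2.6
61.0 61.01 2.6
60.0 60.03 4.3
59.0 59.01 4.6
58.0 58.49 18.0
133.1417
```

```bash
python3 - <<'E'
from job import *
bot.move_ptp([.45,0,.32],att(0)); c=shot("wrist","last"); 
bot.sign_off(); print(bot.current_time_s())
E
```

```text
the job is handed in; nothing more can be done
the job is handed in; nothing more can be done
```

The job is handed in: all three black carriers are home in their bays, nose first, each is locked by its own stud, and the ready button was pressed last. The sign-off came at about 135 s of the 210 s allowed.

**Last checks**
- **Carriers:** A light push on each handle moved none of them more than 0.1 mm, so they sit against the end stops. A rough camera measure put the tails 1 mm behind nominal (one corner 2 mm), while the contact readings put them up to 1 mm the other way. I put this down to pixel size and relied on the push test.
- **Studs:** Slow touch probing found the wing tops 45.2 mm above the bed on all three, against 45.5 mm expected when caught. On bay 1 I probed the middle and the robot-side end, and the wing is level. An earlier optical height of 40 mm for the bay 3 stud disagreed. I judged that a bevel-edge error, because both probes there read higher.
- **Ready button:** I pressed it twice. The second press, done in steps, showed about 6 mm of travel, then a hard stop at about 5 N of spring force.
- **Bystanders:** In the last top view, taken between the two presses, the bottle, driver, caliper, tape, dish, blank, lens cap and both coloured look-alikes were where they started. The arm hid the hex key in that picture. It was visible in the close view just before the button was pressed, but I did not compare its position. The e-stop was not touched.
- **Carrier knocks:** I saw no carrier knocked aside; each was measured again just before it was grasped.

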